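Shut a board's antistatic box, then crack a stuck dry-box lid and hold it ajar

ROBOT

A 6-joint arm with a two-finger parallel gripper is mounted at the origin on a cart in front of the work surface, level with it; the furniture and walls round the work are solid. World frame = base frame: x ahead of the robot, y to its left, z up, the work surface at z = 0. Lengths are in m, angles in degrees, forces in N, time in s.
With the tool pointing down it reaches from about 0.4 to 0.825 m from the base axis. Payload 7 kg.
Tool frame: the origin (TCP) lies on the centre line of the jaws, within the pads' length; the fingertips stand 19 mm ahead of it and the grasp point (between the pads) is the TCP (r.tip_extent is the distance from the TCP to the fingertips, in m); z points along the fingers, y is the line along which they close (so a half turn about z gives the same grasp; the last joint's range is limited). The gripper opens to 88 mm and grips with 3 to 60 N. Pads are 19 mm wide; open, the fingers measure 130 mm over their backs; the gripper's body (78 mm by 193 mm) begins 47 mm behind the grasp point.
Start: joints at [82.569, 20.546, 0.682, 0, -70.136, -16.507], TCP at [0.274, 0.617, 0.246] pointing down, gripper open.
Joint ranges: [-176.03, 176.03], [-82.01, 121.73], [-58.28, 71.71], [-173.87, 95.51], [-174.79, -0.11], [-173.66, 173.66]. Speed limits (degrees/s): [136.94, 136.94, 172.46, 180, 180, 180].

INTERFACE

Orientations are given as [roll, pitch, yaw] about the fixed x, y, z axes, in that order (R = Rz(yaw) Ry(pitch) Rx(roll)).
In Python, from plant import r gives the robot as it stands. The module is installed in compiled form; this text tells all that it offers.
- The arm moves only by the tool jog_arm, never from a script. Its argument "deltas" is a list that holds one entry, the list of rows, each a list of 5 numbers: the opening, from -1 (shut) to 1 (fully open), then the shift along the world's x, y, z in cm, then the turn about the world's z in rad. In form: [[[claw, dx, dy, dz, turn], ...]]. A call has 1 to 8 rows; each row shifts and turns the commanded pose from where the row before left it; what a row does not reach is not made up. A row lasts 1/8 s, in which the tool goes at most 62.5 mm and 10.7 degrees, less where a joint would pass 70% of its speed; a pose out of reach is approached as far as the arm can. A call with a gripper value outside its range is refused whole. The fingers move at their own pace and stop on an object; "force" is the grip in N (left out, the last holds). Time passes only in rows, so rows that do not move let the fingers close. It gives the time, the measured TCP pose, the force, the opening and the grip force at its end, in the units of the state.
- r.get_state(): the state, without advancing time (a new reading comes with each control period).
- r.capture(name): name is "scene" or "side" or "wrist"; returns the picture (480x640x3 uint8, blue, green, red); there is no depth.
- r.camera_info(name): a dict with "fx", "fy", "cx", "cy" (pixels), "view" (4x4, takes a point from world to camera coordinates). Camera axes: x right, y up, looking along -z (the intrinsics and any distortion apply to the point x, -y, -z); pixel columns grow to the right and rows downward; lengths in m; the calibration is good to about 2 mm. A picture is of the moment at which its call begins: read the wrist's pose just before it. camera_info takes no time and is no camera call; for the wrist camera it gives the pose at the moment of the call.
- r.close_job(): hands the job in; it is judged then, once.
The state is a dict: "time_s": time; "joints": joint angles; "qd": joint speeds; "joint_torque": joint torques, N m; "tcp_pos": TCP position; "eef_rot": TCP orientation; "contact_force": force on the tool from outside, world axes, zero at the start; "moment": the same for the moment, N m; "gripper_width": finger opening in m; "gripper_force": force on a finger pad.
Only numpy, scipy, OpenCV 4.12 (cv2) and the standard library are available. Lean on these libraries where they do the work, as an engineer would, in place of code of your own. Each camera call takes 0.05 s, during which the arm holds its last target. There are 200 camera calls.

TASK

The repaired board goes into dry storage next. First swing the lid of its small black antistatic box shut until the tab on the lid's front edge clicks down behind the rim on the box, so that the board is protected; then take the bar handle of the grey dry box, whose undone lid still sticks to its gasket, pull it free of the seal without letting it fly open, and finish while holding the lid about 2 cm open at its front edge so that the box can breathe (never more than 4 cm). Leave the other things on the desk where they are.

Things in the scene. Friction and masses are not known exactly. Their poses are not given: they have to be found in the camera images.
- dry_box: Dry-storage box of grey plastic, 130 deep (x) x 150 wide (y) x 78 mm high with its lid shut, fixed to the desk; round dial and two undone steel latches on its front (own -x), clear window in the lid. Origin: centre of its underside; x points to the hinge side (away from the robot at yaw 0), z up.
- dry_lid (a joint): Angle of the dry box's lid, rad: 0 shut and stuck to the gasket (start), up to 1.6. Hinge along the box's y, 136 mm from the front edge: 2 cm open is 0.15. Pulling up at the bar takes 13 to 21 N to start it; that fades within the next 5 to 8 mm (free by 0.08 rad); then only its weight, about 2 N at the bar, pulls it down: let go, it sinks back onto the gasket (0.08 or less).
- lid_bar (a point): Centre of the dry-box lid's bar handle: straight black bar of square section, 12 x 12 mm, 64 mm long, along the lid's y, on two posts 26 mm either side of this point; 30 mm above the lid's top face, 106 mm above the desk when shut, 116 mm from the hinge horizontally. Moves with the lid, has its axes (x from front edge to hinge, y along the bar, z out of the lid).
- lid_hinge (a point): Point on the hinge axis of the dry box's lid, middle of its width, 64 mm above the desk; axes of the dry box. The lid turns about its y axis.
- board_box: Antistatic box of black plastic, fixed to the desk, open at the start, a small green circuit board on foam inside: 90 deep (x) x 110 wide (y) x 31 mm high when shut, walls 28 mm high. Front (own -x) to the robot, lid hinged along the far edge. Origin: centre of its underside; x points to the hinge side, z up. A long tube lamp hangs across the desk 0.5 m up, beyond x = 0.6.
- board_lid (a joint): Angle of the black box's lid, rad: 0 fully shut, tab behind the rim; 1.57 upright; 0.5 to 1.05 at the start (leaning to the front). Stiff hinge: it stays where it is left, about 0.5 N at its edge swings it. At 0.04 to 0.07 rad the tab meets the springy rim on the front wall; 3 to 7 N downwards near the lid's front edge clicks it past, to 0.
- board_lid_edge (a point): Middle of the front edge of the black box's lid, on the outer (top) face. The lid is a 3 mm plate 92 x 112 mm; its 26 mm wide tab reaches 10 mm out in front of this edge and 16 mm down (when shut). 92 mm from the hinge, 32 mm above the desk when shut. Moves with the lid, has its axes: x from this edge to the hinge, y along the hinge, z out of the outer face.
- board_hinge (a point): Point on the hinge axis of the black box's lid, middle of its width, 28 mm above the desk; axes of the black box. The lid turns about its y axis.
- kapton: Bystander: amber tape roll, 72 mm across, 19 mm high, lying flat on the desk beside or between the two boxes. Origin: centre of its underside.
- reel: Bystander: small solder reel, 39 mm across, 42 mm high, standing at the right of the grey hot-air station. Origin: centre of its underside.
- blue_driver: Bystander: blue screwdriver, 144 mm long, lying at the left, roughly along y. Origin: centre of its underside.

How it is judged:
By the outcome, as a careful person would: the job done as asked, in the order asked, and still so for the second after the job is handed in, while the arm keeps its last pose, push and grip.
It also fails if it takes over 58 s, if anything falls off the work surface, if the arm or the gripper's body presses on something with over 40 N, if the wrist force passes 120 N, or if a joint passes its speed limit or range.

## Working session

There is one attempt and no reset: what is moved stays moved. The work goes in short steps, Python scripts to look and compute and a tool call to move; the robot and the scene stay as the last step left them, time stands still between calls to the robot, and variables do not carry over. Pictures are saved under pics/ and viewed, at most 10 in all, crops included, and the job is handed in when it is done.

Besides the shell and the picture viewer there is one more tool, called after "Call:" by a JSON object that holds its "name" and its "arguments", one argument or row to a line. jog_arm: Moves the arm, as the interface text tells. Its arguments: {"type":"object","properties":{"deltas":{"type":"array"},"force":{"type":"number"}},"required":["deltas"]}

```bash
mkdir -p pics; cat > h.py <<'E'
import numpy as np, cv2
from plant import r
def P(n):
    i=r.camera_info(n); V=np.array(i["view"]); return i,V
def proj(i,p):
    V=np.array(i["view"]); c=V@np.r_[p,1]; return np.array([i["fx"]*c[0]/-c[2]+i["cx"], i["fy"]*-c[1]/-c[2]+i["cy"]])
def ray(i,uv):
    V=np.array(i["view"]); R=V[:3,:3]; o=-R.T@V[:3,3]
    d=R.T@np.array([(uv[0]-i["cx"])/i["fx"],-(uv[1]-i["cy"])/i["fy"],-1]); return o,d/np.linalg.norm(d)
def onz(i,uv,z):
    o,d=ray(i,uv); return o+d*(z-o[2])/d[2]
def tri(obs):
    A=np.zeros((3,3));b=np.zeros(3)
    for i,uv in obs:
        o,d=ray(i,uv);M=np.eye(3)-np.outer(d,d);A+=M;b+=M@o
    p=np.linalg.solve(A,b); return p,[np.round(proj(i,p)-uv,1) for i,uv in obs]
E
python3 - <<'E'
from h import *
for n in("scene","side"):
    cv2.imwrite(f"pics/{n}0.png",r.capture(n)); i=r.camera_info(n); print(n,{k:v for k,v in i.items() if k!="view"}); V=np.array(i["view"]);print(-V[:3,:3].T@V[:3,3])
print(r.get_state())
E
```

```text
scene {'fx': 528.2561726513637, 'fy': 528.2561726513637, 'cx': 321.48077347041254, 'cy': 226.50688348283316}
[-0.15150502 -0.84531564  1.02999434]
side {'fx': 573.5730143623553, 'fy': 573.5730143623553, 'cx': 325.20535116308184, 'cy': 245.64150837406493}
[0.11608565 1.34207317 0.654445  ]
{'time_s': 0.1, 'joints': array([ 8.25695399e+01,  2.05852952e+01,  6.38833029e-01, -1.64133813e-02,
       -7.01366757e+01, -1.65081701e+01]), 'qd': array([ 0.03098192, -0.06412843,  0.05927027,  0.09642324,  0.00902623,
        0.07381866]), 'joint_torque': array([-1.60397856e-03, -5.84162235e+01,  2.93747860e+01,  7.01541960e+00,
        1.01500683e-02, -4.83405665e-05]), 'tcp_pos': array([0.27373594, 0.61655031, 0.24474206]), 'eef_rot': array([ 1.79915904e+02, -8.83120588e-03, -2.39442118e+01]), 'contact_force': array([ 1.04427874,  0.55970115, -0.07933444]), 'moment': array([ 0.02222145, -0.02903724,  0.02249124]), 'gripper_force': 0.0, 'gripper_width': 0.08774644888369598}
```

View pics/scene0.png

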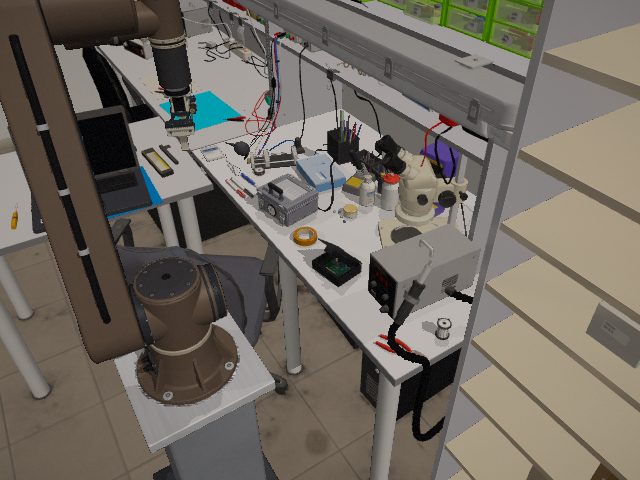

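View pics/side0.png

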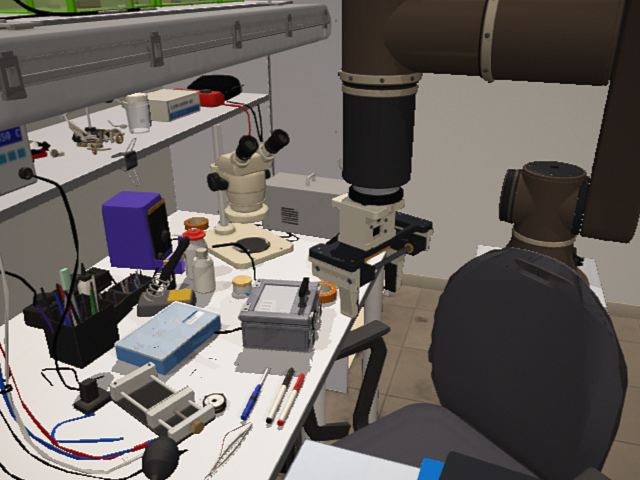

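Scene: grey dry box about (288,200), its bar about (275,187), kapton (305,236), black box (337,264) with its lid raised, microscope (415,190), hot-air station (425,270), reel (443,328). Side: dry box (282,315), bar (304,292); the gripper hides the black box.

```bash
python3 - <<'E'
from h import *
i=r.camera_info("scene")
for n,uv,z in(("bar",(275,187),.106),("drybox",(288,205),.04),("kapton",(305,237),.015),("bbox",(336,268),.01),("lidedge",(345,248),.08),("scope",(412,190),.1),("station",(395,250),.12),("reel",(443,328),.02),("drv",(247,178),0.01)): print(n,onz(i,uv,z).round(3))
im=cv2.imread("pics/scene0.png")[160:290,240:400]
cv2.imwrite("pics/c0.png",cv2.resize(im,None,fx=4.5,fy=4.5,interpolation=cv2.INTER_CUBIC))
i=r.camera_info("wrist");V=np.array(i["view"]);print(-V[:3,:3].T@V[:3,3],-V[2,:3],i["fx"])
E
```

```text
bar [0.461 0.404 0.106]
drybox [0.49  0.379 0.04 ]
kapton [0.468 0.237 0.015]
bbox [0.472 0.074 0.01 ]
lidedge [0.496 0.065 0.08 ]
scope [0.816 0.163 0.1  ]
station [ 0.575 -0.051  0.12 ]
reel [ 0.567 -0.262  0.02 ]
drv [0.469 0.639 0.01 ]
[0.34722524 0.58372322 0.38362193] [-0.274969    0.12034789 -0.95389121] 342.236624627393
```

View pics/c0.png

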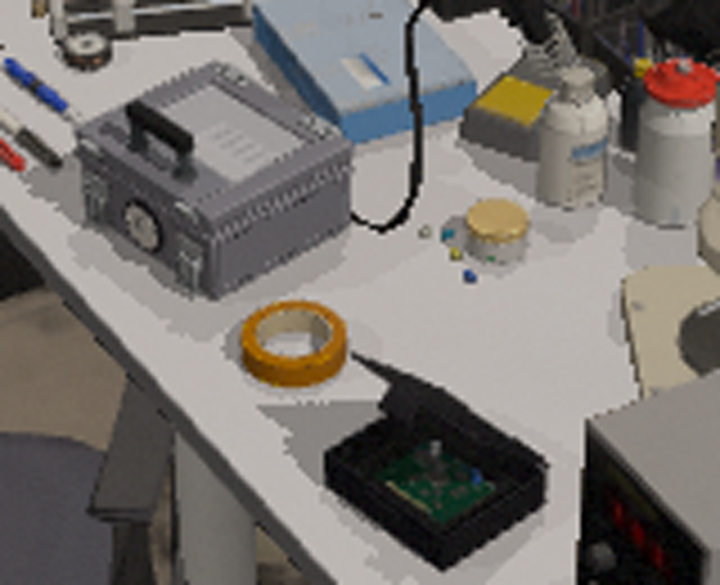

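The crop shows the lid of the black box raised at roughly 1 rad, with its tab at crop (355,355), and the dry box bar from crop (130,108) to (190,145). Next I move the arm to a wrist-camera view.

Call:
{"name": "jog_arm", "arguments": {
  "deltas": [
    [[1,2.5,-4.6,0.8,0.052],[1,2.5,-4.6,0.8,0.052],[1,2.5,-4.6,0.8,0.052],[1,2.5,-4.6,0.8,0.052],[1,2.5,-4.6,0.8,0.052],[1,2.5,-4.6,0.8,0.052],[1,2.5,-4.6,0.8,0.052],[1,2.5,-4.6,0.8,0.052]]
  ]
}}

```text
time_s: 1.1
tcp_pos: [0.4742, 0.2472, 0.3097]
eef_rot: [180.0, 0.0, 0.0]
contact_force: [1.0, -0.4, 0.3]
gripper_width: 0.0876
gripper_force: 0.0
```

```bash
python3 - <<'E'
from h import *
import pickle
s=r.get_state();print(s["time_s"],s["tcp_pos"],s["eef_rot"])
I={}
I["w"]=r.camera_info("wrist");a=r.capture("wrist");I["s"]=r.camera_info("side");b=r.capture("side")
I["c"]=r.camera_info("scene")
cv2.imwrite("pics/w1.png",a);cv2.imwrite("pics/s1.png",b)
pickle.dump(I,open("i1.pkl","wb"))
s=r.get_state();print(s["time_s"],s["tcp_pos"],s["eef_rot"])
E
```

```text
1.1 [0.47423642 0.24724941 0.30969437] [1.79998020e+02 1.29340386e-02 8.39675741e-03]
1.2 [0.47541235 0.24544584 0.31043178] [-1.79996051e+02 -5.32448630e-02 -2.36037782e-01]
```

View pics/w1.png

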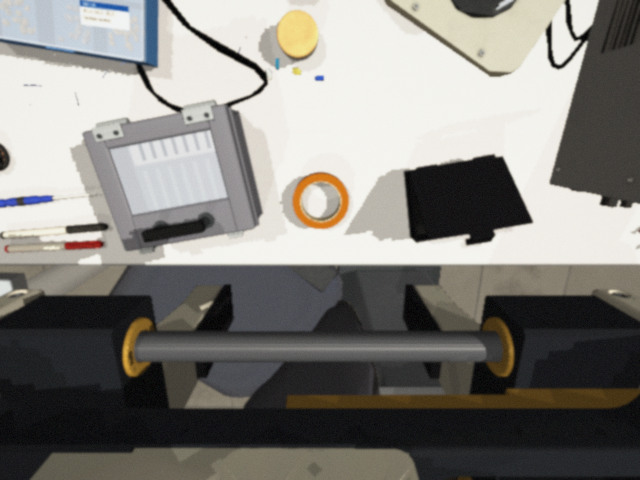

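Wrist: the bar runs from (143,235) to (213,222), the kapton is at (321,200), the black lid spans (405,170)-(532,240) and its tab is at (480,238). Both boxes are yawed about +10°. I'll take a second wrist view with a baseline.

Call:
{"name": "jog_arm", "arguments": {
  "deltas": [
    [[1,-1,-4,1,0],[1,-1,-4,1,0],[1,-1,-4,1,0],[1,0,0,0,0],[1,0,0,0,0]]
  ]
}}

```text
time_s: 1.82
tcp_pos: [0.4438, 0.1291, 0.3394]
eef_rot: [-180.0, 0.0, -0.1]
contact_force: [-0.2, 0.7, -0.9]
gripper_width: 0.0879
gripper_force: 0.0
```

```bash
python3 - <<'E'
from h import *
import pickle
I=pickle.load(open("i1.pkl","rb"))
s=r.get_state();print(s["time_s"],s["tcp_pos"],s["eef_rot"])
I["w2"]=r.camera_info("wrist");b=r.capture("wrist")
cv2.imwrite("pics/w2.png",b);pickle.dump(I,open("i1.pkl","wb"))
a=cv2.imread("pics/w1.png")
for n,uv in(("bar",(178,228)),("bl",(470,200))): print(n,onz(I["w"],uv,.1),[proj(I["w2"],onz(I["w"],uv,z)).round() for z in(.03,.1)])
z=lambda m,x,y,w,h:cv2.resize(m[y:y+h,x:x+w],(400,300),interpolation=cv2.INTER_CUBIC)
g=lambda m:(255*(m/255.)**.5).astype('uint8')
# tiles: w1 dry(80,80,200,150->x4? keep 2x) 
print("tile scale 2.5/2.5")
A=np.hstack([z(a,110,140,160,120),z(g(a),390,145,160,120)])
w=I["w2"]
u=proj(w,onz(I["w"],(178,228),.1)).astype(int);v=proj(w,onz(I["w"],(470,200),.07)).astype(int)
x1,y1=max(0,u[0]-68),min(u[1]-88,360);x2,y2=min(v[0]-80,480),v[1]-55
print("w2 tiles",x1,y1,x2,y2)
B=np.hstack([z(b,x1,y1,160,120),z(g(b),x2,y2,160,120)])
cv2.imwrite("pics/t.png",np.vstack([A,B]))
E
```

```text
1.825 [0.44379471 0.12911322 0.33940271] [-1.79980414e+02  2.76841445e-03 -1.28312553e-01]
bar [0.45995258 0.39470747 0.1       ] [array([ 95., 200.]), array([ 79., 195.])]
bl [0.49009102 0.09081277 0.1       ] [array([372., 172.]), array([353., 167.])]
tile scale 2.5/2.5
w2 tiles 10 106 282 114
```

View pics/t.png

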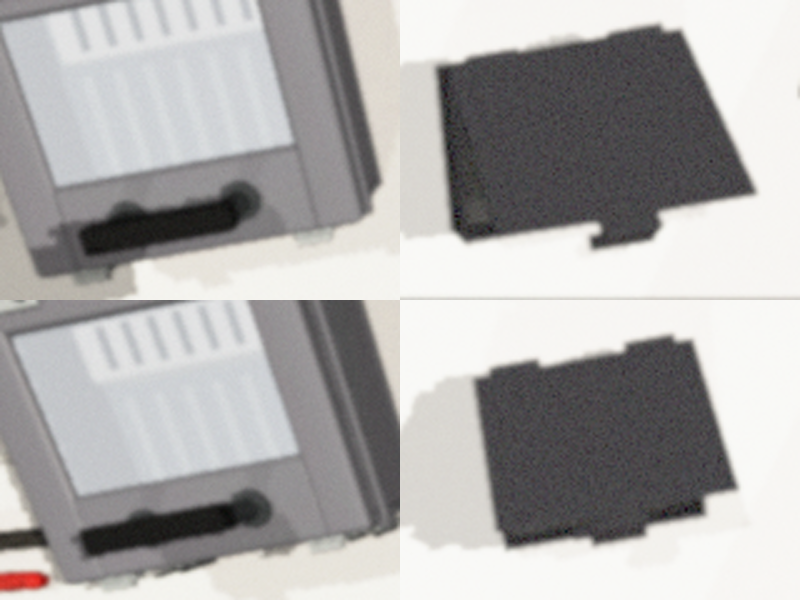

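```bash
cat > m.py <<'E'
from h import *
import pickle
I=pickle.load(open("i1.pkl","rb"))
O={"d1":(110,140),"b1":(390,145),"d2":(10,106),"b2":(282,114)}
def t(k,a,b):
    return tri([(I["w"],np.array(a)/2.5+O[k+"1"]),(I["w2"],np.array(b)/2.5+O[k+"2"])])
for n,k,a,b in(("barL","d",(82,241),(82,242)),("barR","d",(238,213),(240,216)),("barC","d",(160,227),(160,230)),("boxFL","d",(38,277),(66,281)),("boxFR","d",(365,222),(375,232)),
  ("edR","b",(355,192),(337,188)),("edL","b",(87,235),(97,230)),("hiR","b",(280,30),(290,42)),("hiL","b",(40,65),(75,78))):
    print(n,*t(k,a,b))
E
python3 m.py
```

```text
barL [0.45380146 0.42719343 0.11170829] [array([-0.1,  0.3]), array([ 0.2, -0.3])]
barR [0.46174901 0.36750912 0.09456688] [array([ 0. , -0.1]), array([-0. ,  0.1])]
barC [0.4576618  0.39769789 0.10412173] [array([-0.1,  0.3]), array([ 0.1, -0.3])]
boxFL [0.42767575 0.46693828 0.07875805] [array([ 0.2, -0.4]), array([-0.2,  0.4])]
boxFR [0.45100631 0.31789729 0.0721767 ] [array([-0.1,  0.5]), array([ 0.1, -0.4])]
edR [0.4647953  0.01735624 0.09166767] [array([-0.1,  0.2]), array([ 0.1, -0.2])]
edL [0.44200759 0.12590886 0.07788196] [array([ 0.2, -0.6]), array([-0.2,  0.5])]
hiR [0.52840678 0.02965075 0.03239659] [array([-0.2,  0.5]), array([ 0.1, -0.5])]
hiL [0.510366   0.13676872 0.01254081] [array([-0. ,  0.1]), array([ 0. , -0.1])]
```

```bash
python3 - <<'E'
from h import *
a=cv2.imread("pics/s1.png");g=lambda m:(255*(m/255.)**.5).astype('uint8')
cv2.imwrite("pics/s1c.png",cv2.resize(g(a)[200:380,200:400],None,fx=3.2,fy=3.2,interpolation=cv2.INTER_CUBIC))
E
```

```text
(no output)
```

View pics/s1c.png

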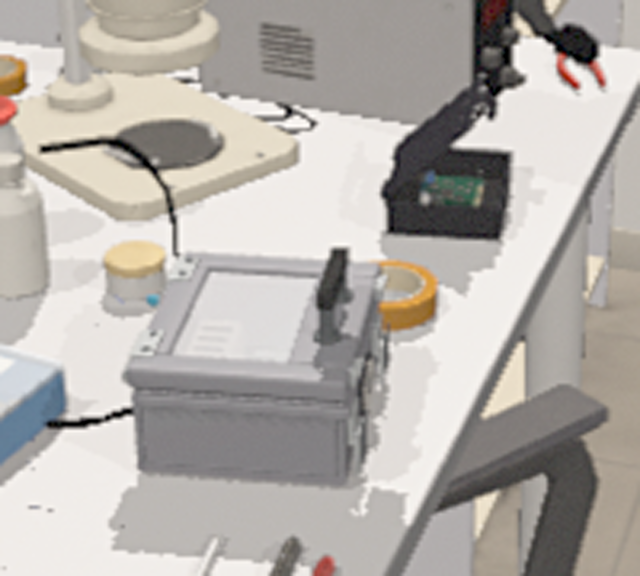

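Side: black box lid open about 40°, front edge near crop (400,190)-(480,100), dry box bar top at crop (340,255)-(325,300). This agrees with the triangulation. I'll refine it with the plane heights held fixed.

```bash
cat >> m.py <<'E'
print("---")
def pl(k,p1,p2,z): 
    a=onz(I["w"],np.array(p1)/2.5+O[k+"1"],z)[:2];b=onz(I["w2"],np.array(p2)/2.5+O[k+"2"],z)[:2];return a.round(4),b.round(4)
print("hiR",pl("b",(280,30),(290,42),.028)); print("hiL",pl("b",(40,65),(75,78),.028))
print("edR",pl("b",(355,192),(337,188),.088)); print("edL",pl("b",(87,235),(97,230),.088))
print("barL",pl("d",(82,241),(82,242),.109));print("barR",pl("d",(238,213),(240,216),.109))
print("FL",pl("d",(38,277),(66,281),.076));print("FR",pl("d",(365,222),(375,232),.076))
print("station",[onz(I["w"],p,.13).round(3) for p in((553,183),(603,30))])
E
python3 m.py|sed -n '/---/,$p'
```

```text
---
hiR (array([0.5287, 0.0272]), array([0.5279, 0.0288]))
hiL (array([0.5121, 0.1407]), array([0.5107, 0.1365]))
edR (array([0.4641, 0.0149]), array([0.464 , 0.0163]))
edL (array([0.4444, 0.1294]), array([0.4447, 0.1258]))
barL (array([0.4534, 0.4284]), array([0.4529, 0.4296]))
barR (array([0.4654, 0.3627]), array([0.4642, 0.3585]))
FL (array([0.4262, 0.4689]), array([0.4275, 0.4689]))
FR (array([0.4526, 0.317 ]), array([0.4512, 0.3164]))
station [array([0.512, 0.03 , 0.13 ]), array([0.636, 0.015, 0.13 ])]
```

Call:
{"name": "jog_arm", "arguments": {
  "deltas": [
    [[-1,0.9,-1.5,-5,0],[-1,0.9,-1.5,-5,0],[-1,0.9,-1.4,-5,0],[-1,0,0,-3,0],[-1,0,0,-2,0],[-1,0,0,-2,0],[-1,0,0,-1,0],[-1,0,0,0,0]]
  ],
  "force": 20
}}

```text
time_s: 2.88
tcp_pos: [0.4706, 0.0851, 0.1088]
eef_rot: [179.9, 0.1, -0.1]
contact_force: [0.3, -0.6, -0.2]
gripper_width: 0.0134
gripper_force: 0.0
```

Call:
{"name": "jog_arm", "arguments": {
  "deltas": [
    [[-1,-0.4,0,-0.8,0],[-1,-0.4,-0.1,-0.8,0],[-1,-0.4,-0.1,-0.8,0],[-1,-0.4,-0.1,-0.8,0],[-1,-0.3,-0.1,-0.8,0],[-1,-0.3,0,-0.6,0],[-1,-0.2,0,-0.4,0],[-1,0,0,0,0]]
  ]
}}

```text
time_s: 3.88
tcp_pos: [0.4466, 0.0808, 0.0593]
eef_rot: [180.0, 0.0, -0.1]
contact_force: [-0.2, 0.7, -0.7]
gripper_width: 0.0002
gripper_force: 0.0
```

Call:
{"name": "jog_arm", "arguments": {
  "deltas": [
    [[-1,0,0,-0.3,0],[-1,0,0,-0.2,0],[-1,0,0,-0.2,0],[-1,0,0,0,0]]
  ]
}}

```text
time_s: 4.38
tcp_pos: [0.4469, 0.0809, 0.0524]
eef_rot: [180.0, 0.0, -0.1]
contact_force: [0.1, 0.2, -0.4]
gripper_width: 0.0004
gripper_force: 0.0
```

Call:
{"name": "jog_arm", "arguments": {
  "deltas": [
    [[-1,0,0,-0.2,0],[-1,0,0,-0.1,0],[-1,0,0,0,0]]
  ]
}}

```text
time_s: 4.75
tcp_pos: [0.447, 0.0809, 0.0501]
eef_rot: [180.0, -0.0, -0.1]
contact_force: [-4.1, 0.3, 11.2]
gripper_width: 0.0004
gripper_force: 5.5
```

Call:
{"name": "jog_arm", "arguments": {
  "deltas": [
    [[-1,0,0,0.5,0],[-1,0,0,5,0],[1,0,2,5,0],[1,0,5,5,0],[1,0,4,5,0],[1,0,0,0,0]]
  ]
}}

```text
time_s: 5.5
tcp_pos: [0.4487, 0.1874, 0.2515]
eef_rot: [-179.7, -0.3, 0.1]
contact_force: [0.7, 0.1, -0.7]
gripper_width: 0.0351
gripper_force: 0.0
```

```bash
python3 - <<'E'
from h import *
s=r.get_state();print(s["tcp_pos"],s["joints"],s["contact_force"])
i=r.camera_info("wrist");b=r.capture("wrist")
u=proj(i,(.47,.07,.03)).astype(int);x,y=max(u[0]-100,0),max(u[1]-75,0);x=min(x,440);print(u,x,y)
# expected shut lid corners at top z=.032
c,s_=np.cos(np.radians(9.5)),np.sin(np.radians(9.5))
for dx,dy in((-.092,.056),(-.092,-.056),(-.102,0),(0,.056),(0,-.056)):
    p=(.520+c*dx-s_*dy,.083+s_*dx+c*dy,.032);q=proj(i,p);print(dx,dy,((q-(x,y))*3).round())
g=(255*(b/255.)**.5).astype('uint8')
cv2.imwrite("pics/k.png",cv2.resize(g[y:y+150,x:x+200],None,fx=3,fy=3,interpolation=cv2.INTER_CUBIC))
E
```

```text
[0.44866567 0.18740372 0.25154414] [ 4.59492782e+01  1.98080388e+00 -2.21679927e+01  6.42831540e-02
 -6.54146137e+01  4.40755362e+01] [ 0.66215863  0.06962136 -0.71900073]
[430 194] 330 119
-0.092 0.056 [143. 363.]
-0.092 -0.056 [453. 314.]
-0.102 0 [299. 365.]
0 0.056 [112. 106.]
0 -0.056 [446.  50.]
```

View pics/k.png

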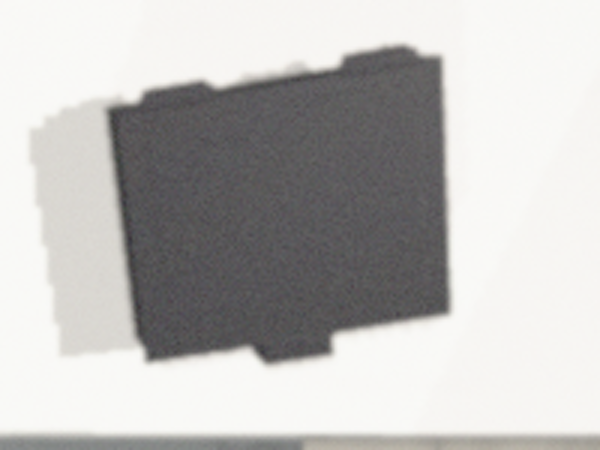

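The lid matches the predicted outline of a shut lid: front corners at (147,360) and (450,313), tab at (297,355). The fingertip stopped at 31 mm, so it has clicked. Next is the bar.

Call:
{"name": "jog_arm", "arguments": {
  "deltas": [
    [[1,0.1,2.6,-0.3,-0.175],[1,0.1,2.6,-0.3,-0.175],[1,0.1,2.6,-0.3,-0.175],[1,0.1,2.6,-0.3,-0.175],[1,0.1,2.6,-0.3,-0.175],[1,0.1,2.6,-0.3,-0.175],[1,0.2,2.6,-0.3,-0.175],[1,0.2,2.7,-0.4,-0.175]]
  ]
}}

```text
time_s: 6.55
tcp_pos: [0.4567, 0.3927, 0.2209]
eef_rot: [179.9, -0.1, -80.7]
contact_force: [1.2, 0.0, 0.2]
gripper_width: 0.0877
gripper_force: 0.0
```

Call:
{"name": "jog_arm", "arguments": {
  "deltas": [
    [[1,0,0,0,0],[1,0,0,0,0]]
  ]
}}

```text
time_s: 6.8
tcp_pos: [0.4566, 0.392, 0.2214]
eef_rot: [179.9, -0.1, -80.2]
contact_force: [1.0, -0.8, 0.3]
gripper_width: 0.0876
gripper_force: 0.0
```

```bash
python3 - <<'E'
from h import *
s=r.get_state();print(s["tcp_pos"],s["eef_rot"],s["joints"])
i=r.camera_info("wrist");b=r.capture("wrist")
import pickle;pickle.dump(i,open("i3.pkl","wb"))
for dy in(-.032,0,.032):
    print(dy,proj(i,(.459-.17*dy,.396+.985*dy,.112)).round())
cv2.imwrite("pics/w3.png",b)
E
```

```text
[0.45659613 0.39198699 0.22139984] [ 1.79900714e+02 -8.96463531e-02 -8.02217471e+01] [ 5.92209848e+01  1.47425467e+01 -1.08276659e+01 -1.89849523e-02
 -6.45624544e+01 -4.94346352e+01]
-0.032 [312. 209.]
0 [312. 250.]
0.032 [312. 288.]
```

View pics/w3.png

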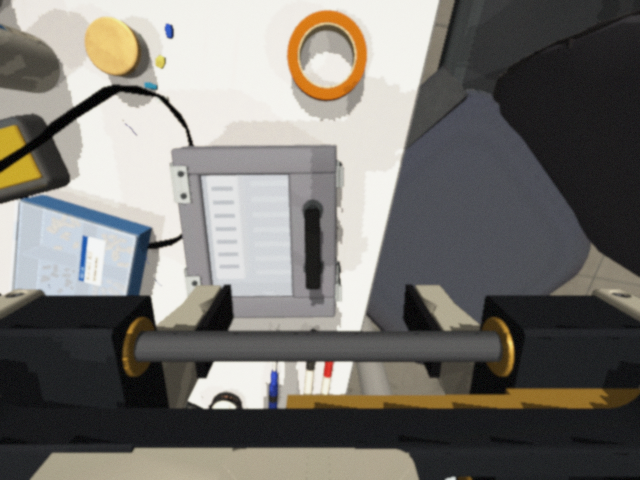

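The bar in the wrist view runs from (312,207) to (313,289), within a pixel or two of the prediction. Descend.

Call:
{"name": "jog_arm", "arguments": {
  "deltas": [
    [[1,0.2,0.4,-4,0],[1,0,0,-4,0],[1,0,0,-2,0],[1,0,0,-1.5,0],[-1,0,0,0,0],[-1,0,0,0,0],[-1,0,0,0,0],[-1,0,0,0,0]]
  ],
  "force": 35
}}

```text
time_s: 7.85
tcp_pos: [0.4591, 0.3974, 0.1083]
eef_rot: [-180.0, 0.1, -80.3]
contact_force: [0.4, 0.3, -0.7]
gripper_width: 0.0533
gripper_force: 0.0
```

Call:
{"name": "jog_arm", "arguments": {
  "deltas": [
    [[-1,0,0,0,0],[-1,0,0,0,0],[-1,0,0,0,0]]
  ]
}}

```text
time_s: 8.22
tcp_pos: [0.4589, 0.3971, 0.1075]
eef_rot: [180.0, -0.0, -80.3]
contact_force: [-0.2, 0.6, 0.2]
gripper_width: 0.0231
gripper_force: 0.0
```

Call:
{"name": "jog_arm", "arguments": {
  "deltas": [
    [[-1,0,0,0,0],[-1,0,0,0,0],[-1,0,0,0,0],[-1,0,0,0,0]]
  ]
}}

```text
time_s: 8.72
tcp_pos: [0.46, 0.3974, 0.1076]
eef_rot: [-179.9, 0.0, -80.3]
contact_force: [5.6, -0.1, -3.0]
gripper_width: 0.0116
gripper_force: 35.0
```

Call:
{"name": "jog_arm", "arguments": {
  "deltas": [
    [[-1,0.1,0,0.1,0],[-1,0,0,0.1,0],[-1,0,0,0,0]]
  ]
}}

```text
time_s: 9.1
tcp_pos: [0.4601, 0.3974, 0.108]
eef_rot: [180.0, -0.0, -80.3]
contact_force: [7.4, 4.0, -15.2]
gripper_width: 0.0118
gripper_force: 35.0
```

Call:
{"name": "jog_arm", "arguments": {
  "deltas": [
    [[-1,0,0,0.1,0],[-1,0,0,0,0]]
  ]
}}

```text
time_s: 9.35
tcp_pos: [0.4603, 0.3974, 0.1086]
eef_rot: [180.0, -0.0, -80.3]
contact_force: [9.9, 4.8, -19.2]
gripper_width: 0.0113
gripper_force: 35.0
```

Call:
{"name": "jog_arm", "arguments": {
  "deltas": [
    [[-1,0.1,0,0.1,0],[-1,0,0,0,0]]
  ]
}}

```text
time_s: 9.6
tcp_pos: [0.4606, 0.3974, 0.1093]
eef_rot: [179.9, -0.0, -80.3]
contact_force: [7.4, 5.5, -18.5]
gripper_width: 0.0112
gripper_force: 35.0
```

Call:
{"name": "jog_arm", "arguments": {
  "deltas": [
    [[-1,0.1,0,0.1,0],[-1,0,0,0.1,0],[-1,0,0,0,0]]
  ]
}}

```text
time_s: 9.98
tcp_pos: [0.4615, 0.3975, 0.1116]
eef_rot: [179.9, 0.0, -80.3]
contact_force: [4.9, 4.3, -16.2]
gripper_width: 0.0116
gripper_force: 35.0
```

Call:
{"name": "jog_arm", "arguments": {
  "deltas": [
    [[-1,0,0,0.1,0],[-1,0.1,0,0.1,0],[-1,0,0,0,0]]
  ]
}}

```text
time_s: 10.35
tcp_pos: [0.4625, 0.3977, 0.1141]
eef_rot: [179.9, 0.0, -80.3]
contact_force: [3.5, 4.8, -11.6]
gripper_width: 0.0117
gripper_force: 35.0
```

Call:
{"name": "jog_arm", "arguments": {
  "deltas": [
    [[-1,0,0,0.1,0],[-1,0.1,0,0.1,0],[-1,0,0,0,0]]
  ]
}}

```text
time_s: 10.72
tcp_pos: [0.4635, 0.3979, 0.1167]
eef_rot: [180.0, 0.1, -80.3]
contact_force: [2.8, 4.9, -9.0]
gripper_width: 0.0123
gripper_force: 35.0
```

Call:
{"name": "jog_arm", "arguments": {
  "deltas": [
    [[-1,0.1,0.1,0.1,0],[-1,0.1,0,0.1,0],[-1,0,0,0.1,0],[-1,0.1,0.1,0.1,0],[-1,0,0,0,0]]
  ]
}}

```text
time_s: 11.35
tcp_pos: [0.4656, 0.3983, 0.1212]
eef_rot: [179.9, -0.1, -80.3]
contact_force: [-6.5, 0.7, -3.5]
gripper_width: 0.0118
gripper_force: 35.0
```

Call:
{"name": "jog_arm", "arguments": {
  "deltas": [
    [[-1,0.1,0,0.1,0],[-1,0,0,0.1,0],[-1,0.1,0,0.1,0],[-1,0,0,0,0]]
  ]
}}

```text
time_s: 11.85
tcp_pos: [0.4672, 0.3985, 0.1243]
eef_rot: [179.8, -0.0, -80.3]
contact_force: [-9.3, 3.2, -1.6]
gripper_width: 0.0121
gripper_force: 35.0
```

```bash
python3 - <<'E'
from h import *
s=r.get_state();print(s["tcp_pos"],s["contact_force"],s["moment"])
i=r.camera_info("side");b=r.capture("side")
# predicted lid front-left-corner / bar for several angles
c,sn=np.cos(np.radians(9.8)),np.sin(np.radians(9.8));hx,hy=.573,.416
def W(x,y,z,a):
    X=x*np.cos(a)+z*np.sin(a);Z=-x*np.sin(a)+z*np.cos(a)
    return np.array((hx+c*X-sn*y,hy+sn*X+c*y,.064+Z))
u=proj(i,W(-.09,.05,.0,.1)).astype(int);x,y=u-(75,60);print(x,y)
for a in(0,.1,.15,.2): print(a,"cornerTop",((proj(i,W(-.136,.075,.012,a))-(x,y))*5).round(),"hingecorner",((proj(i,W(-.006,.075,.012,a))-(x,y))*5).round())
print("boxtop front at z.064",((proj(i,W(-.136,.075,0,0))-(x,y))*5).round())
cv2.imwrite("pics/s4.png",cv2.resize(b[y:y+115,x:x+150],None,fx=5,fy=5,interpolation=cv2.INTER_CUBIC))
E
```

```text
[0.4671725  0.39852068 0.12427075] [-9.34528209  3.15717428 -1.62133648] [0.98939493 3.7935866  0.01179455]
211 252
0 cornerTop [486. 338.] hingecorner [152. 315.]
0.1 cornerTop [481. 307.] hingecorner [149. 313.]
0.15 cornerTop [477. 292.] hingecorner [147. 313.]
0.2 cornerTop [472. 276.] hingecorner [145. 312.]
boxtop front at z.064 [487. 365.]
```

View pics/s4.png

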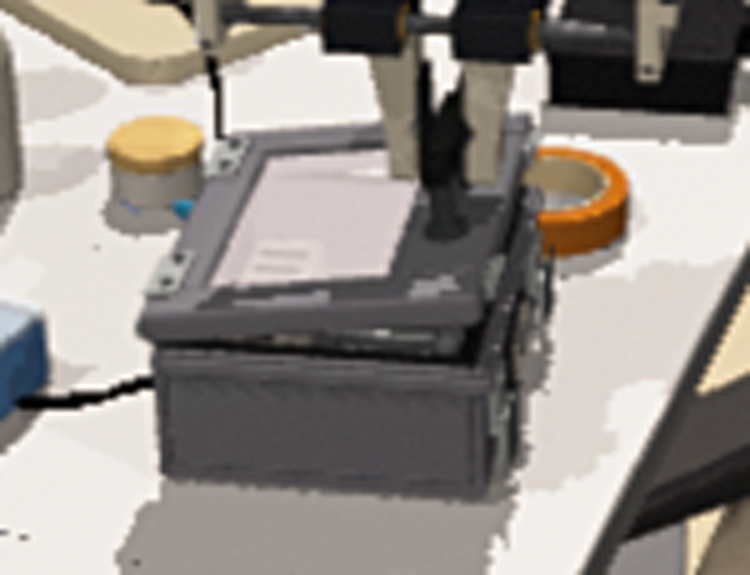

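The lid's front-left top corner is at crop (480,297). That corresponds to about 0.135–0.15 rad, so about 2 cm open at the front edge. The kapton has not moved and the black box is shut. I'll relax the side load slightly and settle.

Call:
{"name": "jog_arm", "arguments": {
  "deltas": [
    [[-1,-0.1,0,0.1,0],[-1,0,0,0,0],[-1,0,0,0,0],[-1,0,0,0,0],[-1,0,0,0,0],[-1,0,0,0,0]]
  ]
}}

```text
time_s: 12.65
tcp_pos: [0.4676, 0.3987, 0.1254]
eef_rot: [180.0, -0.0, -80.3]
contact_force: [-4.0, -0.6, -4.4]
gripper_width: 0.0122
gripper_force: 35.0
```

```bash
python3 -c "
from plant import r
print(r.close_job())"
```

```text
the job is handed in; nothing more can be done
None
```

The job is handed in at about 12.7 s of the 58 s allowed: the black box's lid is pressed shut (the fingertip stopped at 31 mm, its shut height), and the arm is holding the dry box's lid about 2 cm open by its bar (about 0.14–0.16 rad).

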